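Set out the assembly-stage reference row on the inspection board

ROBOT

A 6-joint arm with a two-finger parallel gripper is mounted at the origin on the work surface; the furniture and walls round the work are solid. World frame = base frame: x ahead of the robot, y to its left, z up, the work surface at z = 0. Lengths are in m, angles in rad, forces in N, time in s.
With the tool pointing down it reaches from about 0.325 to 0.925 m from the base axis. Payload 3.1 kg.
Tool frame: the origin (TCP) lies midway between the tips of the shut fingers; the grasp point (between the pads) lies bot.pinch_z behind it (bot.pinch_z is the distance from the TCP to the grasp point, in m); z points along the fingers, y is the line along which they close (so a half turn about z gives the same grasp; the last joint's range is limited). The gripper opens to 85 mm and grips with 20 to 120 N. Pads are 22 mm wide; open, the fingers measure 114 mm over their backs; the gripper's body (76 mm by 85 mm) begins 54 mm behind the grasp point. The pads swing forward as they close: fully open they stand 13 mm farther back than shut.
Start: joints at [-1.455, 0.217, 1.613, -0, 1.311, -0.112], TCP at [0.141, -0.609, 0.231] pointing down, gripper open.
Joint ranges: [-2.75, 2.75], [-0.78, 2.1], [0.31, 2.55], [-1.13, 4.27], [0.13, 2.63], [-2.58, 2.58]. Speed limits (rad/s): [2.79, 2.79, 3.14, 3.14, 3.14, 3.14].

INTERFACE

Orientations are given as [roll, pitch, yaw] about the fixed x, y, z axes, in that order (R = Rz(yaw) Ry(pitch) Rx(roll)).
In Python, from cell import bot gives the robot as it stands. The module is installed in compiled form; this text tells all that it offers.
- The arm moves only by the tool step_arm, never from a script. Its argument "steps" is a list of rows, each an object of numbers: "dx", "dy", "dz": the shift along the world's x, y, z in m; "wx", "wy", "wz": the turn, a rotation vector about the world's x, y, z in rad. A call has 1 to 8 rows; each row is the pose to reach, as a shift and turn from the pose commanded when the call began; what a row does not reach only later rows make up. A row lasts 1/10 s, in which the tool goes at most 50 mm and 8.59 degrees, less where a joint would pass 70% of its speed; a pose out of reach is approached as far as the arm can. A call with a gripper value outside its range is refused whole. "grip" is the finger opening in m, from 0 to 0.0854, set as the call begins (left out, the last holds). The fingers move at their own pace and stop on an object; "squeeze" is the grip in N (left out, the last holds). Time passes only in rows, so rows that repeat a pose let the fingers close. It gives the time, the measured TCP pose, the force, the opening and the grip force at its end, in the units of the state.
- bot.state(): the state, without advancing time (a new reading comes with each control period).
- bot.read_camera(name): name is "scene" or "top" or "wrist"; returns the picture (400x640x3 uint8, blue, green, red); there is no depth.
- bot.get_calibration(name): a dict with "fx", "fy", "cx", "cy" (pixels), "view" (4x4, takes a point from world to camera coordinates). Camera axes: x right, y up, looking along -z (the intrinsics and any distortion apply to the point x, -y, -z); pixel columns grow to the right and rows downward; lengths in m; the calibration is good to about 2 mm. A picture is of the moment at which its call begins: read the wrist's pose just before it. get_calibration takes no time and is no camera call; for the wrist camera it gives the pose at the moment of the call.
- bot.sign_off(): hands the job in; it is judged then, once.
The state is a dict: "t": time; "joint_positions": joint angles; "joint_velocities": joint speeds; "effort": joint torques, N m; "ee_pos": TCP position; "eef_rot": TCP orientation; "wrist_force": force on the tool from outside, world axes, zero at the start; "ft_torque": the same for the moment, N m; "opening": finger opening in m; "finger_force": force on a finger pad.
Only numpy, scipy, OpenCV 4.12 (cv2) and the standard library are available. Lean on these libraries where they do the work, as an engineer would, in place of code of your own. Each camera call takes 0.05 s, during which the arm holds its last target. There are 200 camera calls.

TASK

Set out the reference row on the grey inspection board, every piece upright and centred on its ring: the open bottle on the large ring next to the fill gauge, the gold-capped bottle on the large ring next to the white tamper, and the bottle with the bare pump on the large ring between them. Stand the loose pump head on the small ring in front (robot side) of the open bottle, and the loose overcap on the small ring in front of the pump bottle; leave the gauge and the tamper where they stand.

Things in the scene. Friction and masses are not known exactly. Their poses are not given: they have to be found in the camera images.
- board: Fixed grey board, 150 (x) by 370 (y) mm, top face 8 mm above the table, thin white rings on it. Origin: underside centre; x points away from the robot, y to its left (turned up to 0.3 rad). Centres in board x, y, mm: large 48 mm rings (30, 75) left, (30, 0) middle, (30, -75) right; three small 34 mm rings at x = -40, one in front of each. Gauge and tamper stand at (30, 150) and (30, -150), either way round.
- gauge: Fill-height gauge: a steel foot 32 x 50 x 8 mm with a thin upright white scale plate, 83 mm high in all. Loose; stands at one end of the board's row, left or right from start to start, and stays there. Origin: centre of its underside, z axis up. 
- tamper: White nylon tamper: turned round piece 110 mm high, 42 mm across its foot, with a slimmer shaft. Loose; stands at the other end of the board's row and stays there. Origin: centre of its underside, z axis up. 
- open_bottle: Open serum bottle: clear glass with a bare neck and no gold on it, 39 mm across at most, 72 mm high, about 80 g, narrowing towards its foot; about 36 mm across at 50 mm height. Grasp the glass, at 45 to 55 mm height. The one beside the board; those in the far tray are not meant. Origin: centre of its underside, z axis up. 
- pump_bottle: Serum bottle with a stepped gold pump on it but no overcap: 101 mm high, 41 mm across the gold collar, which spans 61 to 79 mm height; about 90 g. Grasp the collar or the upper glass. The one loose among the parts beside the board. Origin: centre of its underside, z axis up. 
- capped_bottle: Finished serum bottle with a tall plain gold overcap: 114 mm high, 41 mm across the collar (61 to 79 mm height); the overcap is a cylinder 24 mm across, from 78 to 114 mm height, fixed to the bottle; about 100 g. Grasp the overcap, fingertips clear of the collar below. The one loose among the parts beside the board. Origin: centre of its underside, z axis up. 
- pump_head: Loose gold pump head standing on its collar, stepped and narrowing upward: 26 mm across the collar, 37 mm high, 12 g; Grasp the collar, whose lower 12 mm or so is straight. Origin: centre of its underside, z axis up. 
- overcap: Loose gold overcap: plain cylinder 24 mm across, 36 mm high, 9 g. Grasp round the side. Origin: centre of its underside, z axis up. 

How it is judged:
At the end, for the whole second after the job is handed in: Open bottle on the large ring by the gauge, capped one by the tamper, pump bottle between; pump head and overcap on the small rings in front of the open and the pump bottle; each within 12 mm along each board axis, upright within 0.15 rad, released, at rest; gauge and tamper upright (((y of gauge in the frame of board above 0.1 m and x of open_bottle in the frame of board between 0.018 and 0.042 m and y of open_bottle in the frame of board between 0.063 and 0.087 m and x of pump_head in the frame of board between -0.052 and -0.028 m and y of pump_head in the frame of board between 0.063 and 0.087 m and x of capped_bottle in the frame of board between 0.018 and 0.042 m and y of capped_bottle in the frame of board between -0.087 and -0.063 m) or (y of gauge in the frame of board below -0.1 m and x of open_bottle in the frame of board between 0.018 and 0.042 m and y of open_bottle in the frame of board between -0.087 and -0.063 m and x of pump_head in the frame of board between -0.052 and -0.028 m and y of pump_head in the frame of board between -0.087 and -0.063 m and x of capped_bottle in the frame of board between 0.018 and 0.042 m and y of capped_bottle in the frame of board between 0.063 and 0.087 m)) and x of pump_bottle in the frame of board between 0.018 and 0.042 m and y of pump_bottle in the frame of board between -0.012 and 0.012 m and x of overcap in the frame of board between -0.052 and -0.028 m and y of overcap in the frame of board between -0.012 and 0.012 m and z of open_bottle in the frame of board between 0.004 and 0.012 m and z of pump_bottle in the frame of board between 0.004 and 0.012 m and z of capped_bottle in the frame of board between 0.004 and 0.012 m and z of pump_head in the frame of board between 0.004 and 0.012 m and z of overcap in the frame of board between 0.004 and 0.012 m and angle between each of open_bottle, pump_bottle, capped_bottle, pump_head, overcap, gauge, tamper's own z axis and vertical below 0.15 rad and linear speed of each of open_bottle, pump_bottle, capped_bottle, pump_head, overcap below 0.02 m/s); the robot touches nothing.
It fails at once if the fill gauge is shifted by more than 20 mm or knocked over (distance of gauge from where it was at the start of the episode above 0.02 m or angle between gauge's own z axis and vertical above 0.4 rad).
It fails at once if the tamper is shifted by more than 20 mm or knocked over (distance of tamper from where it was at the start of the episode above 0.02 m or angle between tamper's own z axis and vertical above 0.4 rad).
It also fails if it takes over 133 s, if anything falls off the work surface, if the arm or the gripper's body presses on something with over 40 N, if the wrist force passes 120 N, or if a joint passes its speed limit or range.

## Working session

There is one attempt and no reset: what is moved stays moved. The work goes in short steps, Python scripts to look and compute and a tool call to move; the robot and the scene stay as the last step left them, time stands still between calls to the robot, and variables do not carry over. Pictures are saved under pics/ and viewed, at most 14 in all, crops included, and the job is handed in when it is done.

Besides the shell and the picture viewer there is one more tool, called after "Request:" by a JSON object that holds its "op" and its "data", one argument or row to a line. step_arm: Moves the arm, as the interface text tells. Its arguments: {"type":"object","properties":{"steps":{"type":"array","items":{"type":"object","properties":{"dx":{"type":"number"},"dy":{"type":"number"},"dz":{"type":"number"},"wx":{"type":"number"},"wy":{"type":"number"},"wz":{"type":"number"}}}},"grip":{"type":"number"},"squeeze":{"type":"number"}},"required":["steps"]}

```bash
mkdir -p pics; cat > h.py <<'E'
import numpy as np, cv2
from cell import bot
def ray(cal,u,v):
    V=np.array(cal["view"]);R=V[:3,:3];t=V[:3,3]
    d=np.array([(u-cal["cx"])/cal["fx"],-(v-cal["cy"])/cal["fy"],-1.0])
    return -R.T@t, R.T@d
def onz(cal,u,v,z):
    o,d=ray(cal,u,v); return o+d*(z-o[2])/d[2]
def proj(cal,p):
    V=np.array(cal["view"]);c=V[:3,:3]@np.array(p)+V[:3,3]
    return cal["fx"]*c[0]/-c[2]+cal["cx"], cal["fy"]*-c[1]/-c[2]+cal["cy"]
E
python3 - <<'E'
from h import *
for n in("top","scene"):
    cv2.imwrite(f"pics/{n}0.png",bot.read_camera(n)); c=bot.get_calibration(n); o,d=ray(c,320,200);print(n,{k:c[k] for k in c if k!="view"},o,d)
s=bot.state();print(s,bot.pinch_z)
E
```

```text
top {'fx': 415.71623698235726, 'fy': 415.71623698235726, 'cx': 321.3767396425533, 'cy': 197.40817583804204} [0.41527462 0.01569108 1.10626239] [ 0.07197671  0.01847809 -0.99726012]
scene {'fx': 416.4495293034846, 'fy': 416.4495293034846, 'cx': 323.19921530486937, 'cy': 204.05653466909786} [0.10438108 0.59382858 0.67276791] [ 0.4422641  -0.60622803 -0.66109299]
{'t': 0.1, 'joint_positions': array([-1.45514855e+00,  2.17685860e-01,  1.61479343e+00, -2.99593699e-05,
        1.31131642e+00, -1.12170759e-01]), 'joint_velocities': array([ 1.34110369e-03, -2.86867607e-03, -3.22858045e-03, -2.95677939e-04,
        9.68081643e-05,  8.00301137e-04]), 'effort': array([-9.27522851e-04, -3.98074508e+01, -3.04970670e+01, -1.12917919e-04,
        4.18284646e-03,  6.35068744e-06]), 'ee_pos': array([ 0.14110213, -0.60809703,  0.23008411]), 'eef_rot': array([-3.13940020e+00, -2.17843379e-04,  2.27826020e-01]), 'wrist_force': array([ 0.84493396,  0.34469614, -0.77301619]), 'ft_torque': array([-0.03637889, -0.00117597,  0.01912968]), 'finger_force': 0.0, 'opening': 0.08554215608812087} 0.0187
```

View pics/top0.png

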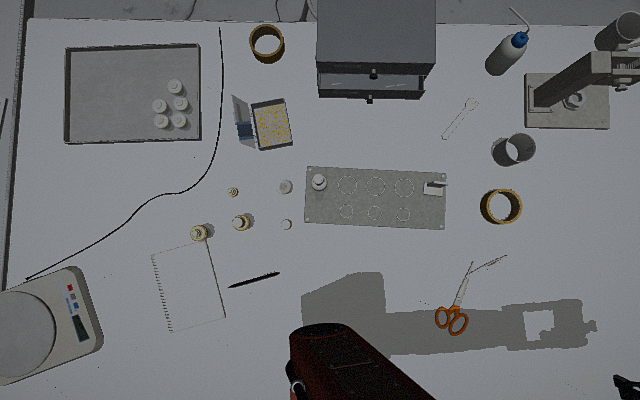

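View pics/scene0.png

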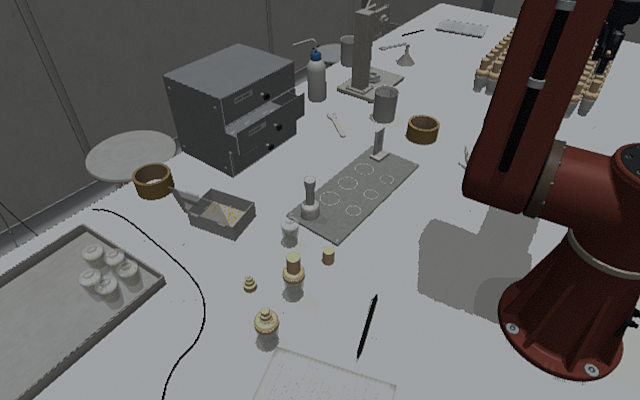

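The top view shows the board at about (375,198), with the tamper at (319,182) and the gauge at (434,187). The parts are the open bottle (285,187), overcap (286,225), capped bottle (242,221), pump bottle (199,232) and pump head (233,191). The scene view agrees.

```bash
python3 - <<'E'
from h import *
t=cv2.imread("pics/top0.png");s=cv2.imread("pics/scene0.png")
a=cv2.resize(t[155:255,185:450],None,fx=3,fy=3,interpolation=cv2.INTER_CUBIC)
b=cv2.resize(s[140:350,235:425],None,fx=2.6,fy=2.6,interpolation=cv2.INTER_CUBIC)
cv2.imwrite("pics/topc.png",a);cv2.imwrite("pics/scenec.png",b)
c=bot.get_calibration("top")
for n,u,v,z in[("open",285,187,.072),("overcap",286,225,.036),("capped",242,221,.114),("pump",199,232,.1),("head",233,191,.037),("tamp",319,182,.11),("gauge",434,187,.04),("b1",306,166,.008),("b2",446,174,.008),("b3",444,230,.008),("b4",304,222,.008)]:
    print(n,onz(c,u,v,z).round(4))
E
```

```text
open [0.5206 0.1232 0.072 ]
overcap [0.4261 0.1215 0.036 ]
capped [0.4325 0.2193 0.114 ]
pump [0.4037 0.3256 0.1   ]
head [0.5108 0.2614 0.037 ]
tamp [0.5306 0.0376 0.11  ]
gauge [ 0.5322 -0.2566  0.04  ]
b1 [0.5846 0.0755 0.008 ]
b2 [ 0.571  -0.2964  0.008 ]
b3 [ 0.4228 -0.2911  0.008 ]
b4 [0.4354 0.0769 0.008 ]
```

View pics/topc.png

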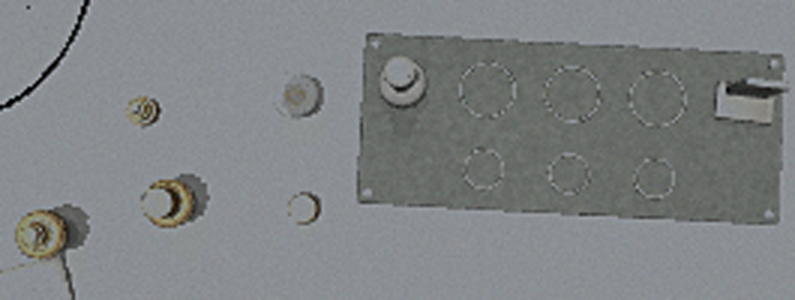

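View pics/scenec.png

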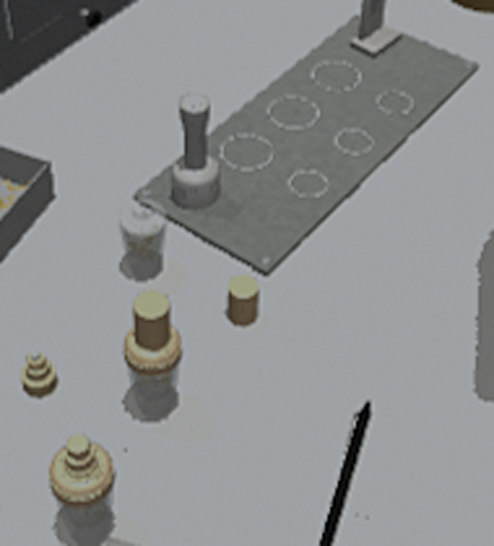

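The crops confirm the tamper is on the left (+y) and the gauge on the right. So the open bottle and pump head go to the right rings, the pump bottle and overcap to the middle, and the capped bottle to the left. Next I'll fit the board from its ring centres and corners, and triangulate the parts across both views.

```bash
python3 - <<'E'
from h import *
c=bot.get_calibration("top");s=bot.get_calibration("scene")
T=lambda x,y:(185+(x+.5)/3-.5,155+(y+.5)/3-.5)
S=lambda x,y:(235+(x+.5)/2.6-.5,140+(y+.5)/2.6-.5)
R=[(488,89),(571,94),(657,98),(484,169),(568,173),(654,178)]
B=[(.03,.075),(.03,0),(.03,-.075),(-.04,.075),(-.04,0),(-.04,-.075)]
RS=[(246,152),(294,112),(335,76),(308,183),(354,141),(395,102)]
for nm,cal,F,P in(("top",c,T,R),("scene",s,S,RS)):
    W=np.array([onz(cal,*F(*p),.008)[:2] for p in P]);b=np.array(B)
    Wc=W-W.mean(0);bc=b-b.mean(0)
    th=np.arctan2((bc[:,0]*Wc[:,1]-bc[:,1]*Wc[:,0]).sum(),(bc*Wc).sum())
    Rm=np.array([[np.cos(th),-np.sin(th)],[np.sin(th),np.cos(th)]])
    o=W.mean(0)-Rm@b.mean(0); print(nm,"board",o.round(4),th.round(4),"res mm",((W-(b@Rm.T+o))*1e3).round(1).tolist()); print((b@Rm.T+o).round(4).tolist())
for n,a,b2,z in[("open",(297,97),(142,213),.072),("overcap",(302,207),(243,286),.036),("capped",(158,203),(153,303),.114),("pump",(38,234),(79,440),.101),("head",(143,109),(36,358),.037)]:
    o1,d1=ray(c,*T(*a));o2,d2=ray(s,*S(*b2))
    k=np.linalg.lstsq(np.stack([d1,-d2],1),o2-o1,rcond=None)[0]
    p,q=o1+k[0]*d1,o2+k[1]*d2
    print(n,"tri",((p+q)/2).round(4),"gap",np.linalg.norm(p-q).round(4),"top@z",onz(c,*T(*a),z)[:2].round(4),"scene@z",onz(s,*S(*b2),z)[:2].round(4))
E
```

```text
top board [ 0.505  -0.1089] -0.0306 res mm [[0.5, -0.7], [-0.1, 0.9], [0.3, 0.0], [-0.4, -0.6], [0.0, 0.5], [-0.4, -0.0]]
[[0.5373, -0.0348], [0.535, -0.1098], [0.5327, -0.1847], [0.4674, -0.0327], [0.4651, -0.1076], [0.4628, -0.1826]]
scene board [ 0.5026 -0.1096] -0.0274 res mm [[0.3, 0.7], [-0.7, -0.7], [0.1, 0.9], [0.6, -0.1], [-0.3, -0.3], [0.0, -0.5]]
[[0.5347, -0.0354], [0.5326, -0.1104], [0.5306, -0.1854], [0.4647, -0.0335], [0.4626, -0.1085], [0.4606, -0.1835]]
open tri [0.5221 0.128  0.0634] gap 0.0017 top@z [0.5205 0.1266] scene@z [0.517  0.1349]
overcap tri [0.4283 0.1227 0.0342] gap 0.0029 top@z [0.4295 0.1233] scene@z [0.4261 0.1234]
capped tri [0.4281 0.2299 0.1133] gap 0.0022 top@z [0.429  0.2304] scene@z [0.4267 0.2298]
pump tri [0.4028 0.3316 0.0954] gap 0.002 top@z [0.402  0.3292] scene@z [0.4008 0.3346]
head tri [0.5124 0.2661 0.0264] gap 0.0016 top@z [0.5108 0.2632] scene@z [0.5065 0.2719]
```

Both views agree to within about 3 mm. The board is at (0.504, −0.109) with yaw −0.029. First I'll move above the overcap.

Request:
{"op": "step_arm", "data": {
  "steps": [
    {"dx": 0.035, "dy": 0.035, "wz": 0.14},
    {"dx": 0.07, "dy": 0.07, "wz": 0.28},
    {"dx": 0.105, "dy": 0.105, "wz": 0.42},
    {"dx": 0.14, "dy": 0.14, "wz": 0.56},
    {"dx": 0.175, "dy": 0.175, "wz": 0.7},
    {"dx": 0.21, "dy": 0.21, "wz": 0.84},
    {"dx": 0.245, "dy": 0.245, "wz": 0.98},
    {"dx": 0.28, "dy": 0.28, "wz": 1.12}
  ],
  "grip": 0.085,
  "squeeze": 25
}}

```text
validation failed for argument at $.st...
```

Request:
{"op": "step_arm", "data": {
  "steps": [
    {"dx": 0, "dy": 0.05, "wz": 0.1},
    {"dx": 0.0, "dy": 0.1, "wz": 0.194},
    {"dy": 0.15, "wz": 0.194},
    {"dy": 0.2, "wz": 0.194},
    {"dy": 0.25, "wz": 0.194},
    {"dy": 0.3, "wz": 0.194},
    {"dx": 0.003, "dy": 0.35, "wz": 0.194},
    {"dx": 0.007, "dy": 0.4, "wz": 0.194}
  ]
}}

```text
validation failed for argument at $.st...
```

Request:
{"op": "step_arm", "data": {
  "steps": [
    {"dy": 0.04},
    {"dy": 0.052},
    {"dy": 0.052, "dz": -0.03},
    {"dy": 0.052, "dz": -0.05},
    {"dy": 0.052, "dz": -0.05}
  ]
}}

```text
validation failed for argument at $.st...
```

```bash
python3 - <<'E'
from h import *
s=bot.state();c=bot.get_calibration("wrist");im=bot.read_camera("wrist");cv2.imwrite("pics/w1.png",im)
print(s["ee_pos"],s["eef_rot"],s["t"],s["joint_positions"].round(2));print(proj(c,[.428,.123,.036]),proj(c,[.52,.128,.072]),ray(c,320,200))
E
```

```text
[ 0.14110213 -0.60809703  0.23008411] [-3.13940020e+00 -2.17843379e-04  2.27826020e-01] 0.1 [-1.46  0.22  1.61 -0.    1.31 -0.11]
(np.float64(-665.2434224130291), np.float64(-487.4394934388759)) (np.float64(-1051.7942711144112), np.float64(-944.0363875286487)) (array([ 0.21914932, -0.59111984,  0.37303289]), array([-0.30269792, -0.0641421 , -0.9509335 ]))
```

View pics/w1.png

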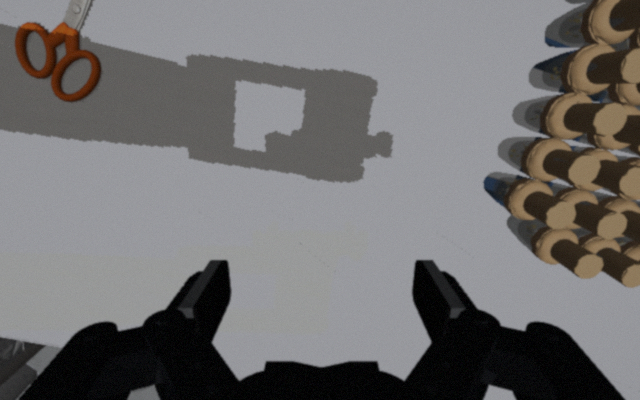

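The wrist picture shows only the start view: the fingers at (225,270) and (425,270), and no parts. The moves were refused, so I'll send full rows instead.

Request:
{"op": "step_arm", "data": {
  "steps": [
    {"dx": 0.035, "dy": 0.035, "dz": 0, "wx": 0, "wy": 0, "wz": 0.14},
    {"dx": 0.07, "dy": 0.07, "dz": 0, "wx": 0, "wy": 0, "wz": 0.28},
    {"dx": 0.105, "dy": 0.105, "dz": 0, "wx": 0, "wy": 0, "wz": 0.42},
    {"dx": 0.14, "dy": 0.14, "dz": 0, "wx": 0, "wy": 0, "wz": 0.56},
    {"dx": 0.175, "dy": 0.175, "dz": 0, "wx": 0, "wy": 0, "wz": 0.7},
    {"dx": 0.21, "dy": 0.21, "dz": 0, "wx": 0, "wy": 0, "wz": 0.84},
    {"dx": 0.245, "dy": 0.245, "dz": 0, "wx": 0, "wy": 0, "wz": 0.98},
    {"dx": 0.28, "dy": 0.28, "dz": 0, "wx": 0, "wy": 0, "wz": 1.12}
  ],
  "grip": 0.085,
  "squeeze": 25
}}

```text
t: 0.95
ee_pos: [0.4221, -0.3271, 0.2311]
eef_rot: [-3.142, 0.0, 1.353]
wrist_force: [-0.0, -1.0, 0.4]
opening: 0.0851
finger_force: 0.0
```

Request:
{"op": "step_arm", "data": {
  "steps": [
    {"dx": 0, "dy": 0.05, "dz": 0, "wx": 0, "wy": 0, "wz": 0.1},
    {"dx": 0, "dy": 0.1, "dz": 0, "wx": 0, "wy": 0, "wz": 0.19},
    {"dx": 0, "dy": 0.15, "dz": 0, "wx": 0, "wy": 0, "wz": 0.19},
    {"dx": 0, "dy": 0.2, "dz": 0, "wx": 0, "wy": 0, "wz": 0.19},
    {"dx": 0, "dy": 0.25, "dz": 0, "wx": 0, "wy": 0, "wz": 0.19},
    {"dx": 0, "dy": 0.3, "dz": 0, "wx": 0, "wy": 0, "wz": 0.19},
    {"dx": 0.003, "dy": 0.35, "dz": 0, "wx": 0, "wy": 0, "wz": 0.19},
    {"dx": 0.006, "dy": 0.4, "dz": 0, "wx": 0, "wy": 0, "wz": 0.19}
  ]
}}

```text
t: 1.75
ee_pos: [0.4266, 0.0729, 0.2314]
eef_rot: [3.141, 0.0, 1.538]
wrist_force: [0.4, -0.0, -0.3]
opening: 0.0851
finger_force: 0.0
```

Request:
{"op": "step_arm", "data": {
  "steps": [
    {"dx": 0, "dy": 0.04, "dz": 0, "wx": 0, "wy": 0, "wz": 0},
    {"dx": 0, "dy": 0.05, "dz": -0.03, "wx": 0, "wy": 0, "wz": 0},
    {"dx": 0, "dy": 0.05, "dz": -0.05, "wx": 0, "wy": 0, "wz": 0},
    {"dx": 0, "dy": 0.05, "dz": -0.05, "wx": 0, "wy": 0, "wz": 0}
  ]
}}

```text
t: 2.15
ee_pos: [0.424, 0.1213, 0.1778]
eef_rot: [-3.134, 0.001, 1.539]
wrist_force: [-0.6, 0.1, 0.6]
opening: 0.0849
finger_force: 0.0
```

```bash
python3 - <<'E'
from h import *
s=bot.state();c=bot.get_calibration("wrist");im=bot.read_camera("wrist");cv2.imwrite("pics/w2.png",im)
print(s["ee_pos"],s["eef_rot"],s["t"],s["joint_positions"].round(2))
for p in([.428,.123,.036],[.52,.128,.072],[.428,.23,.114],[.51,.266,.037]):print(np.round(proj(c,p)))
print(ray(c,320,200))
E
```

```text
[0.42395761 0.12125761 0.17782461] [-3.13395826e+00  1.23894152e-03  1.53945529e+00] 2.15 [ 0.12 -0.13  2.08 -0.    1.2   0.15]
[326. 184.]
[440. 186.]
[322.  43.]
[426.   4.]
(array([0.42790119, 0.20037619, 0.32065622]), array([-0.02051819, -0.31050338, -0.95035857]))
```

View pics/w2.png

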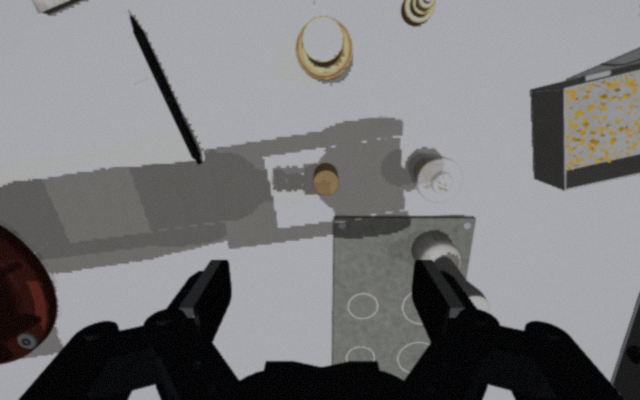

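The wrist view matches the predictions to a few pixels: overcap (327,184), open bottle neck (443,183), capped bottle top (324,41) and pump head (420,5). Now I'll descend on the overcap.

Request:
{"op": "step_arm", "data": {
  "steps": [
    {"dx": 0.001, "dy": 0, "dz": -0.045, "wx": 0, "wy": 0, "wz": 0},
    {"dx": 0.001, "dy": 0, "dz": -0.09, "wx": 0, "wy": 0, "wz": 0},
    {"dx": 0.001, "dy": 0, "dz": -0.13, "wx": 0, "wy": 0, "wz": 0},
    {"dx": 0.001, "dy": 0, "dz": -0.155, "wx": 0, "wy": 0, "wz": 0},
    {"dx": 0.001, "dy": 0, "dz": -0.165, "wx": 0, "wy": 0, "wz": 0},
    {"dx": 0.001, "dy": 0, "dz": -0.172, "wx": 0, "wy": 0, "wz": 0},
    {"dx": 0.001, "dy": 0, "dz": -0.172, "wx": 0, "wy": 0, "wz": 0}
  ],
  "grip": 0.05
}}

```text
t: 2.9
ee_pos: [0.4293, 0.1208, 0.01]
eef_rot: [3.14, -0.0, 1.537]
wrist_force: [0.0, -0.1, -0.3]
opening: 0.0501
finger_force: 0.0
```

Request:
{"op": "step_arm", "data": {
  "steps": [
    {"dx": 0, "dy": 0, "dz": 0, "wx": 0, "wy": 0, "wz": 0},
    {"dx": 0, "dy": 0, "dz": 0, "wx": 0, "wy": 0, "wz": 0},
    {"dx": 0, "dy": 0, "dz": 0, "wx": 0, "wy": 0, "wz": 0},
    {"dx": 0, "dy": 0, "dz": 0, "wx": 0, "wy": 0, "wz": 0},
    {"dx": 0, "dy": 0, "dz": 0, "wx": 0, "wy": 0, "wz": 0},
    {"dx": 0, "dy": 0, "dz": 0, "wx": 0, "wy": 0, "wz": 0}
  ],
  "grip": 0.0
}}

```text
t: 3.5
ee_pos: [0.43, 0.1212, 0.011]
eef_rot: [3.138, -0.0, 1.538]
wrist_force: [-0.4, -0.1, 7.1]
opening: 0.0236
finger_force: 24.7
```

Request:
{"op": "step_arm", "data": {
  "steps": [
    {"dx": 0, "dy": 0, "dz": 0.03, "wx": 0, "wy": 0, "wz": 0},
    {"dx": 0, "dy": 0, "dz": 0.075, "wx": 0, "wy": 0, "wz": 0},
    {"dx": 0, "dy": -0.02, "dz": 0.12, "wx": 0, "wy": 0, "wz": 0},
    {"dx": 0, "dy": -0.065, "dz": 0.135, "wx": 0, "wy": 0, "wz": 0},
    {"dx": 0.01, "dy": -0.11, "dz": 0.135, "wx": 0, "wy": 0, "wz": 0},
    {"dx": 0.02, "dy": -0.155, "dz": 0.135, "wx": 0, "wy": 0, "wz": 0},
    {"dx": 0.03, "dy": -0.2, "dz": 0.135, "wx": 0, "wy": 0, "wz": 0},
    {"dx": 0.034, "dy": -0.23, "dz": 0.12, "wx": 0, "wy": 0, "wz": 0}
  ]
}}

```text
t: 4.3
ee_pos: [0.4651, -0.1128, 0.1322]
eef_rot: [3.134, 0.003, 1.536]
wrist_force: [-0.0, 0.9, -0.1]
opening: 0.0236
finger_force: 24.7
```

Request:
{"op": "step_arm", "data": {
  "steps": [
    {"dx": 0, "dy": 0, "dz": -0.04, "wx": 0, "wy": 0, "wz": 0},
    {"dx": 0, "dy": 0, "dz": -0.08, "wx": 0, "wy": 0, "wz": 0},
    {"dx": 0, "dy": 0, "dz": -0.1, "wx": 0, "wy": 0, "wz": 0},
    {"dx": 0, "dy": 0, "dz": -0.108, "wx": 0, "wy": 0, "wz": 0},
    {"dx": 0, "dy": 0, "dz": -0.111, "wx": 0, "wy": 0, "wz": 0},
    {"dx": 0, "dy": 0, "dz": -0.111, "wx": 0, "wy": 0, "wz": 0}
  ]
}}

```text
t: 4.9
ee_pos: [0.4626, -0.1091, 0.0191]
eef_rot: [3.141, 0.0, 1.538]
wrist_force: [0.9, -0.2, -0.7]
opening: 0.0232
finger_force: 25.3
```

Request:
{"op": "step_arm", "data": {
  "steps": [
    {"dx": 0, "dy": 0, "dz": -0.001, "wx": 0, "wy": 0, "wz": 0},
    {"dx": 0, "dy": 0, "dz": -0.001, "wx": 0, "wy": 0, "wz": 0}
  ]
}}

```text
t: 5.1
ee_pos: [0.4635, -0.1094, 0.0184]
eef_rot: [3.139, 0.001, 1.538]
wrist_force: [1.3, 0.2, 1.7]
opening: 0.0235
finger_force: 25.4
```

Request:
{"op": "step_arm", "data": {
  "steps": [
    {"dx": 0, "dy": 0, "dz": 0, "wx": 0, "wy": 0, "wz": 0},
    {"dx": 0, "dy": 0, "dz": 0, "wx": 0, "wy": 0, "wz": 0},
    {"dx": 0, "dy": 0, "dz": 0, "wx": 0, "wy": 0, "wz": 0},
    {"dx": 0, "dy": 0, "dz": 0.03, "wx": 0, "wy": 0, "wz": 0},
    {"dx": 0, "dy": 0, "dz": 0.07, "wx": 0, "wy": 0, "wz": 0},
    {"dx": 0, "dy": 0, "dz": 0.11, "wx": 0, "wy": 0, "wz": 0},
    {"dx": 0, "dy": 0, "dz": 0.15, "wx": 0, "wy": 0, "wz": 0}
  ],
  "grip": 0.06
}}

```text
t: 5.8
ee_pos: [0.4616, -0.1088, 0.1685]
eef_rot: [-3.141, -0.0, 1.538]
wrist_force: [0.5, -0.4, 0.0]
opening: 0.06
finger_force: 0.0
```

Request:
{"op": "step_arm", "data": {
  "steps": [
    {"dx": 0.006, "dy": 0.048, "dz": 0, "wx": 0, "wy": 0, "wz": 0},
    {"dx": 0.012, "dy": 0.096, "dz": 0, "wx": 0, "wy": 0, "wz": 0},
    {"dx": 0.018, "dy": 0.144, "dz": 0, "wx": 0, "wy": 0, "wz": 0},
    {"dx": 0.024, "dy": 0.192, "dz": 0, "wx": 0, "wy": 0, "wz": 0},
    {"dx": 0.03, "dy": 0.24, "dz": 0, "wx": 0, "wy": 0, "wz": 0},
    {"dx": 0.036, "dy": 0.288, "dz": 0, "wx": 0, "wy": 0, "wz": 0},
    {"dx": 0.042, "dy": 0.336, "dz": 0, "wx": 0, "wy": 0, "wz": 0},
    {"dx": 0.048, "dy": 0.375, "dz": 0, "wx": 0, "wy": 0, "wz": 0}
  ]
}}

```text
t: 6.6
ee_pos: [0.5098, 0.2686, 0.1671]
eef_rot: [-3.141, -0.0, 1.539]
wrist_force: [0.3, -0.4, 0.9]
opening: 0.0599
finger_force: 0.0
```

```bash
cat >> h.py <<'E'
def gold(im,amin=25):
    hsv=cv2.cvtColor(im,cv2.COLOR_BGR2HSV);m=cv2.inRange(hsv,(8,60,60),(32,255,255))
    m=cv2.morphologyEx(m,cv2.MORPH_CLOSE,np.ones((5,5)))
    n,l,st,ce=cv2.connectedComponentsWithStats(m)
    return [(ce[i].round(1).tolist(),st[i].tolist()) for i in range(1,n) if st[i,4]>amin]
E
python3 - <<'E'
from h import *
for _ in range(2): bot.read_camera("top")
s=bot.state();c=bot.get_calibration("wrist");im=bot.read_camera("wrist");cv2.imwrite("pics/w3.png",im)
t=bot.read_camera("top");cv2.imwrite("pics/t3.png",t)
print(s["ee_pos"],s["eef_rot"],s["t"])
for p in([.51,.266,.013],[.51,.266,.037],[.402,.331,.101]):print(np.round(proj(c,p)))
print(gold(im)); a=t[155:255,185:450];ct=bot.get_calibration("top")
print("top overcap pred",proj(ct,[.464,-.108,.044]),[g for g in gold(t,8) if 155<g[0][1]<255])
cv2.imwrite("pics/wt3.png",np.vstack([im[:250],cv2.resize(t[155:255,185:450],(640,241),interpolation=cv2.INTER_CUBIC)]))
E
```

```text
[0.51028582 0.27041088 0.16737086] [ 3.14070926e+00 -2.10083803e-03  1.54278082e+00] 6.7
[320. 187.]
[320. 194.]
[151. 132.]
[([602.1, 22.5], [595, 13, 17, 21, 153]), ([538.8, 25.3], [530, 18, 17, 14, 110]), ([171.3, 119.4], [139, 90, 62, 57, 1926]), ([320.7, 181.9], [308, 169, 27, 28, 560]), ([217.0, 252.5], [189, 221, 62, 70, 2319]), ([495.9, 278.1], [449, 244, 99, 67, 2331]), ([506.4, 251.7], [497, 248, 17, 11, 50]), ([336.6, 309.8], [328, 307, 18, 8, 76])]
top overcap pred (np.float64(375.9079667765069), np.float64(212.15827603148549)) [([123.7, 155.4], [123, 153, 4, 7, 10]), ([183.5, 163.0], [180, 161, 6, 5, 10]), ([173.5, 176.9], [171, 174, 8, 7, 22]), ([154.6, 180.3], [147, 176, 18, 11, 61]), ([142.5, 185.5], [140, 184, 8, 4, 15]), ([197.0, 189.1], [194, 186, 5, 6, 10]), ([231.8, 191.5], [227, 187, 10, 10, 78]), ([503.9, 205.9], [486, 189, 36, 35, 306]), ([202.3, 212.8], [200, 207, 6, 12, 18]), ([240.8, 222.5], [232, 215, 18, 16, 216]), ([193.8, 233.2], [188, 225, 9, 15, 33])]
```

View pics/wt3.png

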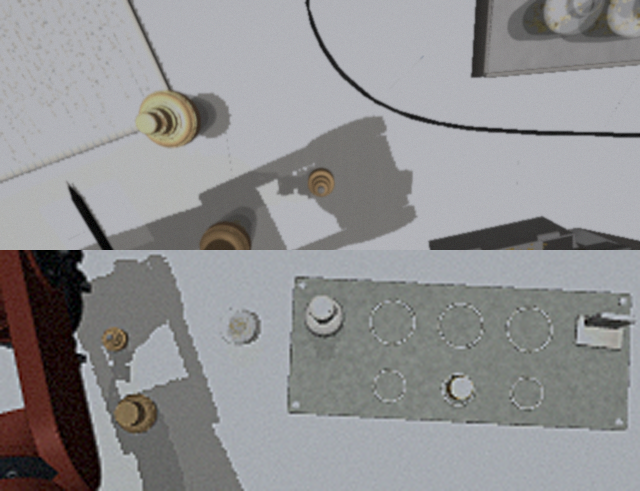

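The overcap stands on the middle small ring, at composite pixel (459,388). The pump head collar is at (321,182), which puts it near y = 0.269, right under the tool. The pump bottle is a bit farther out than estimated, at y ≈ 0.336.

Request:
{"op": "step_arm", "data": {
  "steps": [
    {"dx": 0, "dy": 0, "dz": -0.045, "wx": 0, "wy": 0, "wz": 0},
    {"dx": 0, "dy": 0, "dz": -0.09, "wx": 0, "wy": 0, "wz": 0},
    {"dx": 0, "dy": 0, "dz": -0.13, "wx": 0, "wy": 0, "wz": 0},
    {"dx": 0, "dy": 0, "dz": -0.15, "wx": 0, "wy": 0, "wz": 0},
    {"dx": 0, "dy": 0, "dz": -0.157, "wx": 0, "wy": 0, "wz": 0},
    {"dx": 0, "dy": 0, "dz": -0.162, "wx": 0, "wy": 0, "wz": 0},
    {"dx": 0, "dy": 0, "dz": -0.162, "wx": 0, "wy": 0, "wz": 0}
  ],
  "grip": 0.05
}}

```text
t: 7.5
ee_pos: [0.511, 0.2655, 0.006]
eef_rot: [3.14, -0.0, 1.537]
wrist_force: [0.6, -0.2, -0.3]
opening: 0.05
finger_force: 0.0
```

Request:
{"op": "step_arm", "data": {
  "steps": [
    {"dx": 0, "dy": 0, "dz": 0, "wx": 0, "wy": 0, "wz": 0},
    {"dx": 0, "dy": 0, "dz": 0, "wx": 0, "wy": 0, "wz": 0},
    {"dx": 0, "dy": 0, "dz": 0, "wx": 0, "wy": 0, "wz": 0},
    {"dx": 0, "dy": 0, "dz": 0, "wx": 0, "wy": 0, "wz": 0},
    {"dx": 0, "dy": 0, "dz": 0, "wx": 0, "wy": 0, "wz": 0},
    {"dx": 0, "dy": 0, "dz": 0, "wx": 0, "wy": 0, "wz": 0}
  ],
  "grip": 0.0
}}

```text
t: 8.1
ee_pos: [0.5116, 0.2664, 0.0072]
eef_rot: [3.139, -0.001, 1.538]
wrist_force: [-0.0, -1.4, 6.5]
opening: 0.0243
finger_force: 24.7
```

The opening of 24.3 mm is less than the 26 mm collar, so the pads are probably above its straight part. I'll regrip 4 mm lower.

Request:
{"op": "step_arm", "data": {
  "steps": [
    {"dx": 0, "dy": 0, "dz": 0, "wx": 0, "wy": 0, "wz": 0},
    {"dx": 0, "dy": 0, "dz": 0, "wx": 0, "wy": 0, "wz": 0},
    {"dx": 0, "dy": 0.001, "dz": -0.002, "wx": 0, "wy": 0, "wz": 0},
    {"dx": 0, "dy": 0.001, "dz": -0.004, "wx": 0, "wy": 0, "wz": 0},
    {"dx": 0, "dy": 0.001, "dz": -0.004, "wx": 0, "wy": 0, "wz": 0}
  ],
  "grip": 0.04
}}

```text
t: 8.6
ee_pos: [0.5095, 0.2668, 0.0006]
eef_rot: [-3.14, 0.0, 1.538]
wrist_force: [0.2, 1.1, -0.6]
opening: 0.0399
finger_force: 0.0
```

Request:
{"op": "step_arm", "data": {
  "steps": [
    {"dx": 0, "dy": 0, "dz": 0, "wx": 0, "wy": 0, "wz": 0},
    {"dx": 0, "dy": 0, "dz": 0, "wx": 0, "wy": 0, "wz": 0},
    {"dx": 0, "dy": 0, "dz": 0, "wx": 0, "wy": 0, "wz": 0},
    {"dx": 0, "dy": 0, "dz": 0, "wx": 0, "wy": 0, "wz": 0},
    {"dx": 0, "dy": 0, "dz": 0, "wx": 0, "wy": 0, "wz": 0}
  ],
  "grip": 0.0
}}

```text
t: 9.1
ee_pos: [0.5102, 0.2669, 0.0013]
eef_rot: [3.142, -0.0, 1.538]
wrist_force: [0.2, 0.0, -0.3]
opening: 0.0245
finger_force: 24.5
```

Request:
{"op": "step_arm", "data": {
  "steps": [
    {"dx": 0, "dy": 0, "dz": 0.02, "wx": 0, "wy": 0, "wz": 0},
    {"dx": 0, "dy": 0, "dz": 0.06, "wx": 0, "wy": 0, "wz": 0},
    {"dx": 0, "dy": 0, "dz": 0.11, "wx": 0, "wy": 0, "wz": 0},
    {"dx": 0, "dy": -0.01, "dz": 0.155, "wx": 0, "wy": 0, "wz": 0},
    {"dx": 0, "dy": -0.055, "dz": 0.165, "wx": 0, "wy": 0, "wz": 0},
    {"dx": 0, "dy": -0.1, "dz": 0.165, "wx": 0, "wy": 0, "wz": 0},
    {"dx": -0.01, "dy": -0.145, "dz": 0.165, "wx": 0, "wy": 0, "wz": 0},
    {"dx": -0.02, "dy": -0.19, "dz": 0.165, "wx": 0, "wy": 0, "wz": 0}
  ]
}}

```text
t: 9.9
ee_pos: [0.4899, 0.0754, 0.1668]
eef_rot: [3.14, 0.0, 1.538]
wrist_force: [0.6, -0.6, -1.0]
opening: 0.0246
finger_force: 24.6
```

Request:
{"op": "step_arm", "data": {
  "steps": [
    {"dx": -0.01, "dy": -0.045, "dz": 0, "wx": 0, "wy": 0, "wz": 0},
    {"dx": -0.02, "dy": -0.09, "dz": 0, "wx": 0, "wy": 0, "wz": 0},
    {"dx": -0.028, "dy": -0.135, "dz": 0, "wx": 0, "wy": 0, "wz": 0},
    {"dx": -0.028, "dy": -0.18, "dz": 0, "wx": 0, "wy": 0, "wz": 0},
    {"dx": -0.028, "dy": -0.225, "dz": 0, "wx": 0, "wy": 0, "wz": 0},
    {"dx": -0.028, "dy": -0.26, "dz": -0.02, "wx": 0, "wy": 0, "wz": 0},
    {"dx": -0.028, "dy": -0.26, "dz": -0.06, "wx": 0, "wy": 0, "wz": 0},
    {"dx": -0.028, "dy": -0.26, "dz": -0.1, "wx": 0, "wy": 0, "wz": 0}
  ]
}}

```text
t: 10.7
ee_pos: [0.4633, -0.1853, 0.0666]
eef_rot: [3.138, 0.002, 1.535]
wrist_force: [-0.2, 0.0, -0.7]
opening: 0.0248
finger_force: 24.6
```

Request:
{"op": "step_arm", "data": {
  "steps": [
    {"dx": 0, "dy": 0, "dz": -0.03, "wx": 0, "wy": 0, "wz": 0},
    {"dx": 0, "dy": 0, "dz": -0.045, "wx": 0, "wy": 0, "wz": 0},
    {"dx": 0, "dy": 0, "dz": -0.053, "wx": 0, "wy": 0, "wz": 0},
    {"dx": 0, "dy": 0, "dz": -0.056, "wx": 0, "wy": 0, "wz": 0},
    {"dx": 0, "dy": 0, "dz": -0.056, "wx": 0, "wy": 0, "wz": 0}
  ]
}}

```text
t: 11.2
ee_pos: [0.4627, -0.1833, 0.0108]
eef_rot: [3.141, 0.0, 1.538]
wrist_force: [0.3, -0.3, 0.2]
opening: 0.0245
finger_force: 24.6
```

Request:
{"op": "step_arm", "data": {
  "steps": [
    {"dx": 0, "dy": 0, "dz": -0.001, "wx": 0, "wy": 0, "wz": 0},
    {"dx": 0, "dy": 0, "dz": -0.001, "wx": 0, "wy": 0, "wz": 0}
  ]
}}

```text
t: 11.4
ee_pos: [0.4631, -0.1835, 0.0104]
eef_rot: [3.14, 0.001, 1.538]
wrist_force: [-0.8, -0.4, -0.2]
opening: 0.0246
finger_force: 24.6
```

Request:
{"op": "step_arm", "data": {
  "steps": [
    {"dx": 0, "dy": 0, "dz": 0, "wx": 0, "wy": 0, "wz": 0},
    {"dx": 0, "dy": 0, "dz": 0, "wx": 0, "wy": 0, "wz": 0},
    {"dx": 0, "dy": 0, "dz": 0.002, "wx": 0, "wy": 0, "wz": 0},
    {"dx": 0, "dy": 0, "dz": 0.02, "wx": 0, "wy": 0, "wz": 0},
    {"dx": 0, "dy": 0, "dz": 0.06, "wx": 0, "wy": 0, "wz": 0},
    {"dx": 0, "dy": 0, "dz": 0.11, "wx": 0, "wy": 0, "wz": 0},
    {"dx": 0, "dy": 0.01, "dz": 0.155, "wx": 0, "wy": 0, "wz": 0},
    {"dx": 0, "dy": 0.055, "dz": 0.165, "wx": 0, "wy": 0, "wz": 0}
  ],
  "grip": 0.065
}}

```text
t: 12.2
ee_pos: [0.4671, -0.1322, 0.1819]
eef_rot: [3.128, 0.007, 1.533]
wrist_force: [1.0, 0.6, 0.8]
opening: 0.0647
finger_force: 0.0
```

Request:
{"op": "step_arm", "data": {
  "steps": [
    {"dx": 0.01, "dy": 0.045, "dz": 0, "wx": 0, "wy": 0, "wz": 0},
    {"dx": 0.02, "dy": 0.09, "dz": 0, "wx": 0, "wy": 0, "wz": 0},
    {"dx": 0.03, "dy": 0.135, "dz": 0, "wx": 0, "wy": 0, "wz": 0},
    {"dx": 0.04, "dy": 0.18, "dz": 0, "wx": 0, "wy": 0, "wz": 0},
    {"dx": 0.05, "dy": 0.225, "dz": 0, "wx": 0, "wy": 0, "wz": 0},
    {"dx": 0.057, "dy": 0.256, "dz": 0, "wx": 0, "wy": 0, "wz": 0},
    {"dx": 0.057, "dy": 0.256, "dz": 0, "wx": 0, "wy": 0, "wz": 0}
  ]
}}

```text
t: 12.9
ee_pos: [0.5196, 0.1316, 0.1747]
eef_rot: [3.141, -0.001, 1.543]
wrist_force: [-0.0, -0.6, 0.5]
opening: 0.065
finger_force: 0.0
```

```bash
python3 - <<'E'
from h import *
s=bot.state();c=bot.get_calibration("wrist");im=bot.read_camera("wrist");cv2.imwrite("pics/w4.png",im)
t=bot.read_camera("top")
print(s["ee_pos"],s["eef_rot"],s["t"])
for p in([.52,.128,0],[.52,.128,.072],[.428,.23,.114],[.402,.335,.101]):print(np.round(proj(c,p)))
cv2.imwrite("pics/wt4.png",np.vstack([im[:300],cv2.resize(t[155:255,185:450],(640,241),interpolation=cv2.INTER_CUBIC)]))
E
```

```text
[0.51958589 0.13155521 0.17466301] [ 3.14066133e+00 -1.46536847e-03  1.54256112e+00] 12.9
[321. 181.]
[321. 203.]
[161.  67.]
[  88. -143.]
```

View pics/wt4.png

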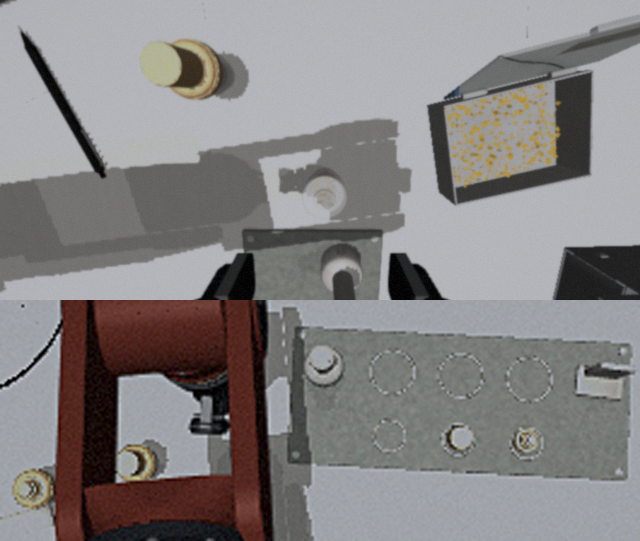

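The pump head stands on the right small ring, at composite (526,441). The open bottle's neck is at (324,198), which puts it at about (0.522, 0.131). Now I'll grasp it.

Request:
{"op": "step_arm", "data": {
  "steps": [
    {"dx": 0.002, "dy": 0.003, "dz": -0.04, "wx": 0, "wy": 0, "wz": 0},
    {"dx": 0.002, "dy": 0.003, "dz": -0.08, "wx": 0, "wy": 0, "wz": 0},
    {"dx": 0.002, "dy": 0.003, "dz": -0.115, "wx": 0, "wy": 0, "wz": 0},
    {"dx": 0.002, "dy": 0.003, "dz": -0.135, "wx": 0, "wy": 0, "wz": 0},
    {"dx": 0.002, "dy": 0.003, "dz": -0.143, "wx": 0, "wy": 0, "wz": 0},
    {"dx": 0.002, "dy": 0.003, "dz": -0.143, "wx": 0, "wy": 0, "wz": 0}
  ]
}}

```text
t: 13.6
ee_pos: [0.52, 0.1297, 0.0302]
eef_rot: [-3.139, 0.001, 1.536]
wrist_force: [0.3, 0.3, -0.1]
opening: 0.0646
finger_force: 0.0
```

Request:
{"op": "step_arm", "data": {
  "steps": [
    {"dx": 0, "dy": 0, "dz": 0, "wx": 0, "wy": 0, "wz": 0},
    {"dx": 0, "dy": 0, "dz": 0, "wx": 0, "wy": 0, "wz": 0},
    {"dx": 0, "dy": 0, "dz": 0, "wx": 0, "wy": 0, "wz": 0},
    {"dx": 0, "dy": 0, "dz": 0, "wx": 0, "wy": 0, "wz": 0},
    {"dx": 0, "dy": 0, "dz": 0, "wx": 0, "wy": 0, "wz": 0},
    {"dx": 0, "dy": 0, "dz": 0, "wx": 0, "wy": 0, "wz": 0}
  ],
  "grip": 0.0,
  "squeeze": 35
}}

```text
t: 14.2
ee_pos: [0.523, 0.1312, 0.0334]
eef_rot: [3.138, -0.0, 1.538]
wrist_force: [-0.3, -1.6, 5.9]
opening: 0.0364
finger_force: 35.0
```

Request:
{"op": "step_arm", "data": {
  "steps": [
    {"dx": 0, "dy": 0, "dz": 0.025, "wx": 0, "wy": 0, "wz": 0},
    {"dx": 0, "dy": 0, "dz": 0.065, "wx": 0, "wy": 0, "wz": 0},
    {"dx": 0, "dy": 0, "dz": 0.11, "wx": 0, "wy": 0, "wz": 0},
    {"dx": 0, "dy": 0, "dz": 0.145, "wx": 0, "wy": 0, "wz": 0},
    {"dx": 0, "dy": -0.025, "dz": 0.155, "wx": 0, "wy": 0, "wz": 0},
    {"dx": 0, "dy": -0.065, "dz": 0.155, "wx": 0, "wy": 0, "wz": 0},
    {"dx": 0, "dy": -0.11, "dz": 0.155, "wx": 0, "wy": 0, "wz": 0},
    {"dx": 0.003, "dy": -0.155, "dz": 0.155, "wx": 0, "wy": 0, "wz": 0}
  ]
}}

```text
t: 15.0
ee_pos: [0.5236, -0.025, 0.1866]
eef_rot: [3.141, 0.0, 1.539]
wrist_force: [0.5, 0.6, -1.2]
opening: 0.0361
finger_force: 35.3
```

Request:
{"op": "step_arm", "data": {
  "steps": [
    {"dx": 0.002, "dy": -0.045, "dz": 0, "wx": 0, "wy": 0, "wz": 0},
    {"dx": 0.004, "dy": -0.09, "dz": 0, "wx": 0, "wy": 0, "wz": 0},
    {"dx": 0.007, "dy": -0.13, "dz": 0, "wx": 0, "wy": 0, "wz": 0},
    {"dx": 0.007, "dy": -0.161, "dz": 0, "wx": 0, "wy": 0, "wz": 0},
    {"dx": 0.007, "dy": -0.161, "dz": -0.035, "wx": 0, "wy": 0, "wz": 0},
    {"dx": 0.007, "dy": -0.161, "dz": -0.08, "wx": 0, "wy": 0, "wz": 0},
    {"dx": 0.007, "dy": -0.161, "dz": -0.115, "wx": 0, "wy": 0, "wz": 0},
    {"dx": 0.007, "dy": -0.161, "dz": -0.13, "wx": 0, "wy": 0, "wz": 0}
  ]
}}

```text
t: 15.8
ee_pos: [0.5277, -0.1835, 0.0521]
eef_rot: [-3.134, -0.003, 1.538]
wrist_force: [-0.8, 0.0, -1.2]
opening: 0.0358
finger_force: 35.3
```

Request:
{"op": "step_arm", "data": {
  "steps": [
    {"dx": 0, "dy": 0, "dz": -0.008, "wx": 0, "wy": 0, "wz": 0},
    {"dx": 0, "dy": 0, "dz": -0.013, "wx": 0, "wy": 0, "wz": 0},
    {"dx": 0, "dy": 0, "dz": -0.016, "wx": 0, "wy": 0, "wz": 0},
    {"dx": 0, "dy": 0, "dz": -0.016, "wx": 0, "wy": 0, "wz": 0}
  ]
}}

```text
t: 16.2
ee_pos: [0.5325, -0.1856, 0.0417]
eef_rot: [3.139, 0.001, 1.538]
wrist_force: [-0.0, 0.6, -1.7]
opening: 0.0362
finger_force: 35.3
```

Request:
{"op": "step_arm", "data": {
  "steps": [
    {"dx": 0, "dy": 0, "dz": -0.001, "wx": 0, "wy": 0, "wz": 0},
    {"dx": 0, "dy": 0, "dz": -0.001, "wx": 0, "wy": 0, "wz": 0},
    {"dx": 0, "dy": 0, "dz": -0.001, "wx": 0, "wy": 0, "wz": 0}
  ]
}}

```text
t: 16.5
ee_pos: [0.5326, -0.1858, 0.0414]
eef_rot: [3.139, 0.001, 1.538]
wrist_force: [-0.5, 1.3, 6.0]
opening: 0.036
finger_force: 35.7
```

Request:
{"op": "step_arm", "data": {
  "steps": [
    {"dx": 0, "dy": 0, "dz": 0, "wx": 0, "wy": 0, "wz": 0},
    {"dx": 0, "dy": 0, "dz": 0, "wx": 0, "wy": 0, "wz": 0},
    {"dx": 0, "dy": 0, "dz": 0.002, "wx": 0, "wy": 0, "wz": 0},
    {"dx": 0, "dy": 0, "dz": 0.02, "wx": 0, "wy": 0, "wz": 0},
    {"dx": 0, "dy": 0, "dz": 0.06, "wx": 0, "wy": 0, "wz": 0},
    {"dx": 0, "dy": 0, "dz": 0.1, "wx": 0, "wy": 0, "wz": 0},
    {"dx": 0, "dy": 0.01, "dz": 0.14, "wx": 0, "wy": 0, "wz": 0},
    {"dx": 0, "dy": 0.055, "dz": 0.165, "wx": 0, "wy": 0, "wz": 0}
  ],
  "grip": 0.06
}}

```text
t: 17.3
ee_pos: [0.5333, -0.1344, 0.2078]
eef_rot: [3.135, 0.004, 1.533]
wrist_force: [0.8, 1.4, 0.4]
opening: 0.06
finger_force: 0.0
```

Request:
{"op": "step_arm", "data": {
  "steps": [
    {"dx": -0.013, "dy": 0.046, "dz": 0, "wx": 0, "wy": 0, "wz": 0},
    {"dx": -0.026, "dy": 0.092, "dz": 0, "wx": 0, "wy": 0, "wz": 0},
    {"dx": -0.039, "dy": 0.138, "dz": 0, "wx": 0, "wy": 0, "wz": 0},
    {"dx": -0.052, "dy": 0.184, "dz": 0, "wx": 0, "wy": 0, "wz": 0},
    {"dx": -0.065, "dy": 0.23, "dz": 0, "wx": 0, "wy": 0, "wz": 0},
    {"dx": -0.078, "dy": 0.276, "dz": 0, "wx": 0, "wy": 0, "wz": 0},
    {"dx": -0.091, "dy": 0.322, "dz": 0, "wx": 0, "wy": 0, "wz": 0},
    {"dx": -0.104, "dy": 0.368, "dz": 0, "wx": 0, "wy": 0, "wz": 0}
  ],
  "grip": 0.07
}}

```text
t: 18.1
ee_pos: [0.4262, 0.2384, 0.2037]
eef_rot: [3.141, -0.0, 1.538]
wrist_force: [0.9, 0.5, 0.3]
opening: 0.0699
finger_force: 0.0
```

Request:
{"op": "step_arm", "data": {
  "steps": [
    {"dx": -0.013, "dy": 0.046, "dz": 0, "wx": 0, "wy": 0, "wz": 0},
    {"dx": -0.026, "dy": 0.092, "dz": 0, "wx": 0, "wy": 0, "wz": 0},
    {"dx": -0.026, "dy": 0.097, "dz": 0, "wx": 0, "wy": 0, "wz": 0},
    {"dx": -0.026, "dy": 0.097, "dz": 0, "wx": 0, "wy": 0, "wz": 0},
    {"dx": -0.026, "dy": 0.097, "dz": 0, "wx": 0, "wy": 0, "wz": 0}
  ]
}}

```text
t: 18.6
ee_pos: [0.4012, 0.3327, 0.2032]
eef_rot: [-3.141, 0.001, 1.537]
wrist_force: [0.6, 0.2, -0.6]
opening: 0.0699
finger_force: 0.0
```

```bash
python3 - <<'E'
from h import *
s=bot.state();c=bot.get_calibration("wrist");im=bot.read_camera("wrist")
t=bot.read_camera("top")
print(s["ee_pos"],s["eef_rot"],s["t"])
for p in([.402,.335,0],[.402,.335,.07],[.402,.335,.101]):print(np.round(proj(c,p)))
print(gold(im,200))
cv2.imwrite("pics/wt5.png",np.vstack([im[:300],cv2.resize(t[155:255,185:450],(640,241),interpolation=cv2.INTER_CUBIC)]))
E
```

```text
[0.40120299 0.33268976 0.20320727] [-3.14113776e+00  1.21982031e-03  1.53746102e+00] 18.6
[321. 169.]
[322. 186.]
[322. 196.]
[([319.6, 181.9], [297, 160, 46, 45, 1608]), ([352.4, 289.6], [332, 264, 40, 58, 1279]), ([593.5, 299.3], [570, 285, 39, 30, 486]), ([549.4, 306.9], [529, 286, 45, 42, 870])]
```

View pics/wt5.png

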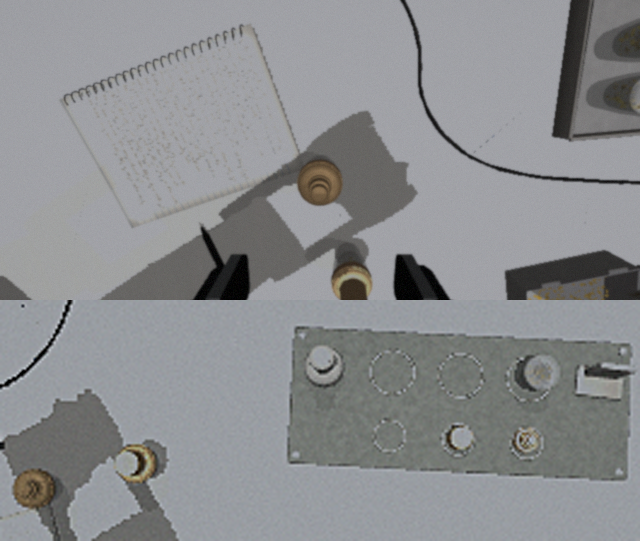

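The open bottle sits on its ring: its top is at composite (540,373), which is what parallax predicts. The pump collar is at (320,182), which puts the bottle at about (0.401, 0.337). Now I'll grasp the collar.

Request:
{"op": "step_arm", "data": {
  "steps": [
    {"dx": 0, "dy": 0.003, "dz": -0.045, "wx": 0, "wy": 0, "wz": 0},
    {"dx": 0, "dy": 0.003, "dz": -0.09, "wx": 0, "wy": 0, "wz": 0},
    {"dx": 0, "dy": 0.003, "dz": -0.13, "wx": 0, "wy": 0, "wz": 0},
    {"dx": 0, "dy": 0.003, "dz": -0.148, "wx": 0, "wy": 0, "wz": 0},
    {"dx": 0, "dy": 0.003, "dz": -0.154, "wx": 0, "wy": 0, "wz": 0},
    {"dx": 0, "dy": 0.003, "dz": -0.154, "wx": 0, "wy": 0, "wz": 0}
  ]
}}

```text
t: 19.3
ee_pos: [0.4013, 0.3354, 0.049]
eef_rot: [-3.14, 0.001, 1.536]
wrist_force: [-0.7, -0.3, -0.1]
opening: 0.0698
finger_force: 0.0
```

Request:
{"op": "step_arm", "data": {
  "steps": [
    {"dx": 0, "dy": 0, "dz": 0, "wx": 0, "wy": 0, "wz": 0},
    {"dx": 0, "dy": 0, "dz": 0, "wx": 0, "wy": 0, "wz": 0},
    {"dx": 0, "dy": 0, "dz": 0, "wx": 0, "wy": 0, "wz": 0},
    {"dx": 0, "dy": 0, "dz": 0, "wx": 0, "wy": 0, "wz": 0},
    {"dx": 0, "dy": 0, "dz": 0, "wx": 0, "wy": 0, "wz": 0},
    {"dx": 0, "dy": 0, "dz": 0, "wx": 0, "wy": 0, "wz": 0}
  ],
  "grip": 0.0,
  "squeeze": 40
}}

```text
t: 19.9
ee_pos: [0.4029, 0.338, 0.0518]
eef_rot: [3.138, -0.003, 1.538]
wrist_force: [-0.8, 0.1, 6.1]
opening: 0.0377
finger_force: 40.1
```

Request:
{"op": "step_arm", "data": {
  "steps": [
    {"dx": 0, "dy": 0, "dz": 0.025, "wx": 0, "wy": 0, "wz": 0},
    {"dx": 0, "dy": 0, "dz": 0.065, "wx": 0, "wy": 0, "wz": 0},
    {"dx": 0, "dy": 0, "dz": 0.11, "wx": 0, "wy": 0, "wz": 0},
    {"dx": 0, "dy": 0, "dz": 0.145, "wx": 0, "wy": 0, "wz": 0},
    {"dx": 0.005, "dy": -0.025, "dz": 0.16, "wx": 0, "wy": 0, "wz": 0},
    {"dx": 0.018, "dy": -0.067, "dz": 0.16, "wx": 0, "wy": 0, "wz": 0},
    {"dx": 0.031, "dy": -0.112, "dz": 0.16, "wx": 0, "wy": 0, "wz": 0},
    {"dx": 0.045, "dy": -0.157, "dz": 0.16, "wx": 0, "wy": 0, "wz": 0}
  ]
}}

```text
t: 20.7
ee_pos: [0.4459, 0.1784, 0.2098]
eef_rot: [3.141, -0.0, 1.54]
wrist_force: [1.0, 0.3, -0.3]
opening: 0.0378
finger_force: 40.7
```

Request:
{"op": "step_arm", "data": {
  "steps": [
    {"dx": 0.013, "dy": -0.045, "dz": 0, "wx": 0, "wy": 0, "wz": 0},
    {"dx": 0.026, "dy": -0.09, "dz": 0, "wx": 0, "wy": 0, "wz": 0},
    {"dx": 0.039, "dy": -0.135, "dz": 0, "wx": 0, "wy": 0, "wz": 0},
    {"dx": 0.052, "dy": -0.18, "dz": 0, "wx": 0, "wy": 0, "wz": 0},
    {"dx": 0.065, "dy": -0.225, "dz": 0, "wx": 0, "wy": 0, "wz": 0},
    {"dx": 0.078, "dy": -0.265, "dz": 0, "wx": 0, "wy": 0, "wz": 0},
    {"dx": 0.087, "dy": -0.29, "dz": 0, "wx": 0, "wy": 0, "wz": 0},
    {"dx": 0.087, "dy": -0.29, "dz": -0.03, "wx": 0, "wy": 0, "wz": 0}
  ]
}}

```text
t: 21.5
ee_pos: [0.538, -0.1153, 0.1844]
eef_rot: [3.13, 0.005, 1.534]
wrist_force: [0.8, -0.2, -0.8]
opening: 0.0377
finger_force: 40.7
```

Request:
{"op": "step_arm", "data": {
  "steps": [
    {"dx": 0, "dy": 0, "dz": -0.045, "wx": 0, "wy": 0, "wz": 0},
    {"dx": 0, "dy": 0, "dz": -0.085, "wx": 0, "wy": 0, "wz": 0},
    {"dx": 0, "dy": 0, "dz": -0.105, "wx": 0, "wy": 0, "wz": 0},
    {"dx": 0, "dy": 0, "dz": -0.115, "wx": 0, "wy": 0, "wz": 0},
    {"dx": 0, "dy": 0, "dz": -0.12, "wx": 0, "wy": 0, "wz": 0},
    {"dx": 0, "dy": 0, "dz": -0.12, "wx": 0, "wy": 0, "wz": 0}
  ]
}}

```text
t: 22.1
ee_pos: [0.5338, -0.1105, 0.0607]
eef_rot: [3.141, 0.0, 1.538]
wrist_force: [0.5, -0.4, -1.3]
opening: 0.0379
finger_force: 40.7
```

Request:
{"op": "step_arm", "data": {
  "steps": [
    {"dx": 0, "dy": 0, "dz": -0.001, "wx": 0, "wy": 0, "wz": 0},
    {"dx": 0, "dy": 0, "dz": -0.002, "wx": 0, "wy": 0, "wz": 0},
    {"dx": 0, "dy": 0, "dz": -0.002, "wx": 0, "wy": 0, "wz": 0}
  ]
}}

```text
t: 22.4
ee_pos: [0.5349, -0.1108, 0.0599]
eef_rot: [3.138, 0.001, 1.538]
wrist_force: [-0.7, 0.8, 4.8]
opening: 0.0378
finger_force: 41.2
```

Request:
{"op": "step_arm", "data": {
  "steps": [
    {"dx": 0, "dy": 0, "dz": 0, "wx": 0, "wy": 0, "wz": 0},
    {"dx": 0, "dy": 0, "dz": 0, "wx": 0, "wy": 0, "wz": 0},
    {"dx": 0, "dy": 0, "dz": 0.002, "wx": 0, "wy": 0, "wz": 0},
    {"dx": 0, "dy": 0, "dz": 0.02, "wx": 0, "wy": 0, "wz": 0},
    {"dx": 0, "dy": 0, "dz": 0.06, "wx": 0, "wy": 0, "wz": 0},
    {"dx": 0, "dy": 0, "dz": 0.1, "wx": 0, "wy": 0, "wz": 0},
    {"dx": 0, "dy": 0, "dz": 0.14, "wx": 0, "wy": 0, "wz": 0},
    {"dx": -0.01, "dy": 0.035, "dz": 0.16, "wx": 0, "wy": 0, "wz": 0}
  ],
  "grip": 0.065
}}

```text
t: 23.2
ee_pos: [0.5265, -0.0784, 0.2227]
eef_rot: [3.133, 0.004, 1.534]
wrist_force: [0.4, 0.3, 0.8]
opening: 0.0649
finger_force: 0.0
```

Request:
{"op": "step_arm", "data": {
  "steps": [
    {"dx": -0.014, "dy": 0.044, "dz": 0, "wx": 0, "wy": 0, "wz": 0},
    {"dx": -0.028, "dy": 0.088, "dz": 0, "wx": 0, "wy": 0, "wz": 0},
    {"dx": -0.042, "dy": 0.132, "dz": 0, "wx": 0, "wy": 0, "wz": 0},
    {"dx": -0.056, "dy": 0.176, "dz": 0, "wx": 0, "wy": 0, "wz": 0},
    {"dx": -0.07, "dy": 0.22, "dz": 0, "wx": 0, "wy": 0, "wz": 0},
    {"dx": -0.084, "dy": 0.264, "dz": 0, "wx": 0, "wy": 0, "wz": 0},
    {"dx": -0.096, "dy": 0.305, "dz": 0, "wx": 0, "wy": 0, "wz": 0},
    {"dx": -0.096, "dy": 0.305, "dz": 0, "wx": 0, "wy": 0, "wz": 0}
  ],
  "grip": 0.055
}}

```text
t: 24.0
ee_pos: [0.4253, 0.2337, 0.2177]
eef_rot: [-3.141, -0.002, 1.544]
wrist_force: [0.2, -1.1, 0.1]
opening: 0.0549
finger_force: 0.0
```

```bash
python3 - <<'E'
from h import *
bot.read_camera("top");s=bot.state();c=bot.get_calibration("wrist");im=bot.read_camera("wrist")
t=bot.read_camera("top")
print(s["ee_pos"],s["eef_rot"],s["t"])
for p in([.428,.23,.07],[.428,.23,.114]):print(np.round(proj(c,p)))
print(gold(im,200))
cv2.imwrite("pics/wt6.png",np.vstack([im[:300],cv2.resize(t[155:255,185:450],(640,241),interpolation=cv2.INTER_CUBIC)]))
E
```

```text
[0.42611201 0.23160062 0.2175722 ] [-3.14157771e+00  1.96345646e-05  1.54284613e+00] 24.05
[323. 186.]
[323. 200.]
[([323.5, 184.9], [303, 161, 42, 51, 1627]), ([553.7, 222.3], [513, 190, 85, 66, 2448])]
```

View pics/wt6.png

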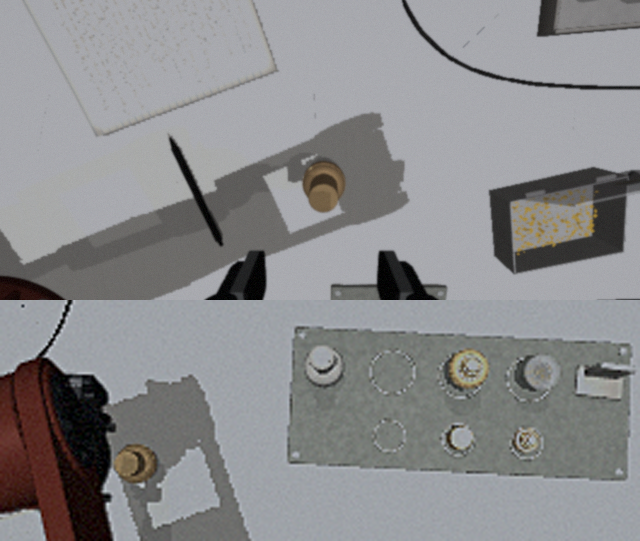

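The pump bottle stands on the middle ring, with its collar at composite (467,370). The capped bottle's top is at (322,198), within 2 px of the prediction. Now I'll grasp the overcap.

Request:
{"op": "step_arm", "data": {
  "steps": [
    {"dx": 0, "dy": 0.001, "dz": -0.04, "wx": 0, "wy": 0, "wz": 0},
    {"dx": 0, "dy": 0.001, "dz": -0.08, "wx": 0, "wy": 0, "wz": 0},
    {"dx": 0, "dy": 0.001, "dz": -0.115, "wx": 0, "wy": 0, "wz": 0},
    {"dx": 0, "dy": 0.001, "dz": -0.128, "wx": 0, "wy": 0, "wz": 0},
    {"dx": 0, "dy": 0.001, "dz": -0.132, "wx": 0, "wy": 0, "wz": 0},
    {"dx": 0, "dy": 0.001, "dz": -0.132, "wx": 0, "wy": 0, "wz": 0}
  ]
}}

```text
t: 24.75
ee_pos: [0.4282, 0.2302, 0.0862]
eef_rot: [3.141, -0.0, 1.536]
wrist_force: [0.6, 0.4, 0.3]
opening: 0.0551
finger_force: 0.0
```

Request:
{"op": "step_arm", "data": {
  "steps": [
    {"dx": 0, "dy": 0, "dz": 0, "wx": 0, "wy": 0, "wz": 0},
    {"dx": 0, "dy": 0, "dz": 0, "wx": 0, "wy": 0, "wz": 0},
    {"dx": 0, "dy": 0, "dz": 0, "wx": 0, "wy": 0, "wz": 0},
    {"dx": 0, "dy": 0, "dz": 0, "wx": 0, "wy": 0, "wz": 0},
    {"dx": 0, "dy": 0, "dz": 0, "wx": 0, "wy": 0, "wz": 0},
    {"dx": 0, "dy": 0, "dz": 0, "wx": 0, "wy": 0, "wz": 0}
  ],
  "grip": 0.0,
  "squeeze": 40
}}

```text
t: 25.35
ee_pos: [0.4289, 0.2314, 0.0876]
eef_rot: [3.138, -0.001, 1.538]
wrist_force: [0.4, -0.0, 7.2]
opening: 0.0232
finger_force: 39.3
```

Request:
{"op": "step_arm", "data": {
  "steps": [
    {"dx": 0, "dy": 0, "dz": 0.025, "wx": 0, "wy": 0, "wz": 0},
    {"dx": 0, "dy": 0, "dz": 0.065, "wx": 0, "wy": 0, "wz": 0},
    {"dx": 0, "dy": 0, "dz": 0.11, "wx": 0, "wy": 0, "wz": 0},
    {"dx": 0, "dy": 0, "dz": 0.145, "wx": 0, "wy": 0, "wz": 0},
    {"dx": 0.008, "dy": -0.02, "dz": 0.16, "wx": 0, "wy": 0, "wz": 0},
    {"dx": 0.024, "dy": -0.06, "dz": 0.16, "wx": 0, "wy": 0, "wz": 0},
    {"dx": 0.041, "dy": -0.1, "dz": 0.16, "wx": 0, "wy": 0, "wz": 0},
    {"dx": 0.057, "dy": -0.14, "dz": 0.16, "wx": 0, "wy": 0, "wz": 0}
  ]
}}

```text
t: 26.15
ee_pos: [0.4844, 0.0896, 0.246]
eef_rot: [3.141, -0.0, 1.539]
wrist_force: [1.0, -0.1, -0.7]
opening: 0.0231
finger_force: 39.4
```

Request:
{"op": "step_arm", "data": {
  "steps": [
    {"dx": 0.017, "dy": -0.04, "dz": 0, "wx": 0, "wy": 0, "wz": 0},
    {"dx": 0.033, "dy": -0.08, "dz": 0, "wx": 0, "wy": 0, "wz": 0},
    {"dx": 0.045, "dy": -0.11, "dz": 0, "wx": 0, "wy": 0, "wz": 0},
    {"dx": 0.051, "dy": -0.126, "dz": 0, "wx": 0, "wy": 0, "wz": 0},
    {"dx": 0.051, "dy": -0.126, "dz": 0, "wx": 0, "wy": 0, "wz": 0},
    {"dx": 0.051, "dy": -0.126, "dz": -0.04, "wx": 0, "wy": 0, "wz": 0},
    {"dx": 0.051, "dy": -0.126, "dz": -0.08, "wx": 0, "wy": 0, "wz": 0},
    {"dx": 0.051, "dy": -0.126, "dz": -0.115, "wx": 0, "wy": 0, "wz": 0}
  ]
}}

```text
t: 26.95
ee_pos: [0.5341, -0.0334, 0.129]
eef_rot: [-3.141, -0.001, 1.539]
wrist_force: [0.2, -0.1, -1.1]
opening: 0.023
finger_force: 39.5
```

Request:
{"op": "step_arm", "data": {
  "steps": [
    {"dx": 0, "dy": 0, "dz": -0.02, "wx": 0, "wy": 0, "wz": 0},
    {"dx": 0, "dy": 0, "dz": -0.031, "wx": 0, "wy": 0, "wz": 0},
    {"dx": 0, "dy": 0, "dz": -0.036, "wx": 0, "wy": 0, "wz": 0},
    {"dx": 0, "dy": 0, "dz": -0.037, "wx": 0, "wy": 0, "wz": 0},
    {"dx": 0, "dy": 0, "dz": -0.038, "wx": 0, "wy": 0, "wz": 0},
    {"dx": 0, "dy": 0, "dz": -0.038, "wx": 0, "wy": 0, "wz": 0}
  ]
}}

```text
t: 27.55
ee_pos: [0.5351, -0.0342, 0.0957]
eef_rot: [-3.14, -0.001, 1.539]
wrist_force: [-6.5, 1.5, 10.5]
opening: 0.0229
finger_force: 41.0
```

Request:
{"op": "step_arm", "data": {
  "steps": [
    {"dx": 0, "dy": 0, "dz": 0.001, "wx": 0, "wy": 0, "wz": 0},
    {"dx": 0, "dy": 0, "dz": 0.001, "wx": 0, "wy": 0, "wz": 0}
  ]
}}

```text
t: 27.75
ee_pos: [0.5365, -0.0348, 0.0957]
eef_rot: [3.138, 0.0, 1.539]
wrist_force: [-2.1, 1.5, 6.3]
opening: 0.0233
finger_force: 40.0
```

Request:
{"op": "step_arm", "data": {
  "steps": [
    {"dx": 0, "dy": 0, "dz": 0, "wx": 0, "wy": 0, "wz": 0},
    {"dx": 0, "dy": 0, "dz": 0, "wx": 0, "wy": 0, "wz": 0},
    {"dx": 0, "dy": 0, "dz": 0.002, "wx": 0, "wy": 0, "wz": 0},
    {"dx": 0, "dy": 0, "dz": 0.02, "wx": 0, "wy": 0, "wz": 0},
    {"dx": 0, "dy": 0, "dz": 0.06, "wx": 0, "wy": 0, "wz": 0},
    {"dx": 0, "dy": 0, "dz": 0.1, "wx": 0, "wy": 0, "wz": 0},
    {"dx": -0.03, "dy": 0.035, "dz": 0.12, "wx": 0, "wy": 0, "wz": 0},
    {"dx": -0.06, "dy": 0.07, "dz": 0.12, "wx": 0, "wy": 0, "wz": 0}
  ],
  "grip": 0.05
}}

```text
t: 28.55
ee_pos: [0.4781, 0.0345, 0.2183]
eef_rot: [3.132, 0.0, 1.535]
wrist_force: [0.5, 1.7, -0.7]
opening: 0.0498
finger_force: 0.0
```

Request:
{"op": "step_arm", "data": {
  "steps": [
    {"dx": -0.01, "dy": 0.05, "dz": 0, "wx": 0, "wy": 0, "wz": 0},
    {"dx": -0.02, "dy": 0.1, "dz": 0, "wx": 0, "wy": 0, "wz": 0},
    {"dx": -0.03, "dy": 0.15, "dz": 0, "wx": 0, "wy": 0, "wz": 0},
    {"dx": -0.04, "dy": 0.2, "dz": 0, "wx": 0, "wy": 0, "wz": 0},
    {"dx": -0.04, "dy": 0.2, "dz": 0, "wx": 0, "wy": 0, "wz": 0}
  ]
}}

```text
t: 29.05
ee_pos: [0.4335, 0.2394, 0.2137]
eef_rot: [-3.141, -0.002, 1.544]
wrist_force: [1.2, 0.1, -1.8]
opening: 0.0504
finger_force: 0.0
```

```bash
python3 - <<'E'
from h import *
t=bot.read_camera("top");s=bot.read_camera("scene");c=bot.get_calibration("top")
for n,p in dict(openL=(.532,-.185,.072),pumpT=(.534,-.11,.109),capT=(.536,-.035,.122),headT=(.462,-.183,.045),ocT=(.464,-.108,.044)).items():
    u,v=proj(c,(p[0],p[1],p[2]+(.008 if n=="openL" else 0)));print(n,round((u-295)*5),round((v-160)*4.5-0))
    cv2.circle(t,(0,0),1,(0,0,0))
a=cv2.resize(t[160:235,295:450],None,fx=5,fy=4.5,interpolation=cv2.INTER_CUBIC)
b=cv2.resize(s[110:250,270:430],(294,257),interpolation=cv2.INTER_CUBIC)
o=np.zeros((a.shape[0]+257,a.shape[1],3),np.uint8);o[:a.shape[0]]=a;o[a.shape[0]:,:294]=b;cv2.imwrite("pics/f.png",o);print(o.shape)
E
```

```text
openL 571 111
pumpT 426 99
capT 272 89
headT 552 241
ocT 405 235
(595, 775, 3)
```

View pics/f.png

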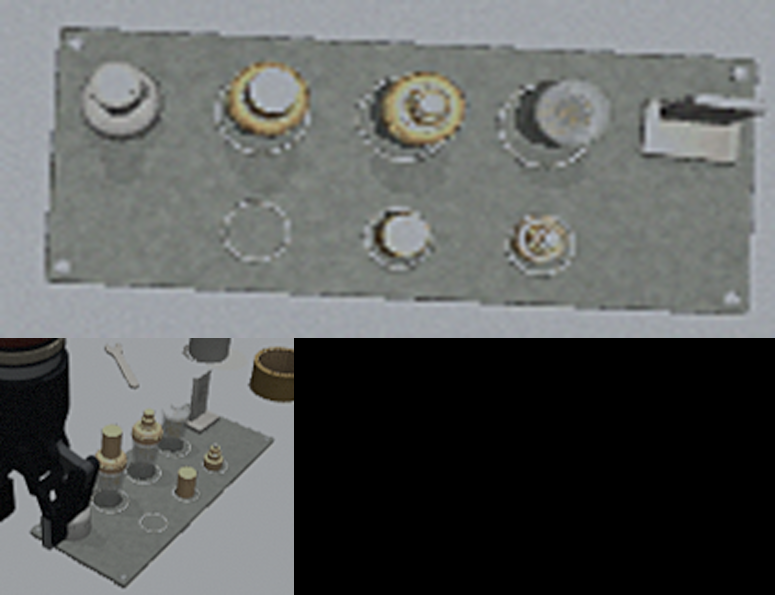

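In the final top view every piece stands on its ring. Tops, measured against predicted pixels: open (572,113) vs (571,111), pump (432,104) vs (426,99), capped (275,91) vs (272,89), head (545,240) vs (552,241), overcap (407,236) vs (405,235). All are within about 4 mm, and the gauge and tamper are unmoved. I'm handing the job in.

```bash
python3 -c "
from cell import bot
print(bot.sign_off())"
```

```text
the job is handed in; nothing more can be done
None
```

I set all five pieces upright on their assigned rings, each within about 4 mm of centre in the last top view, left the gauge and tamper where they stood, and handed the job in at about 29 s (the judge's result was not shown).

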